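Hold the pump's tube clamp open

TASK

A new tube is to be laid into the small bench-top pump. First slide the pump's clear front guard, which has a handle at its top, all the way down and leave it down; then swing the sprung clamp arm, which has an upright knob, forward off the rotor, out over the lowered guard, until it is against its stop, and finish while still holding it there (it springs back if let go). Do not swing the arm forward before the guard is down, and leave the bottle, the jar and the tip box where they stand.

Things in the scene. Friction and masses are not known exactly. Their poses are not given: they have to be found in the camera images.
- pump: Fixed white pump housing, 200 deep (x) x 270 wide (y) x 100 mm high, flat deck on top. Origin: centre of its underside, on the work surface; -x is its front, where the guard is; z up. Guide posts 18 x 16 mm, 205 mm high, at x = -109, y = -135 and +135 mm. Rotor on the deck (x = 45, y = 20, radius 34 mm) and pieces beside it reach at most 145 mm high. Its place and yaw vary.
- guard_handle (a point): Centre of the guard's handle: upright grey block 30 wide (pump y) x 24 deep (pump x) x 46 mm tall, on the outer face at the middle of the guard's top edge, at pump x = -134, y = 0; axes as the pump's. Can be gripped across its width from above. The guard is a clear upright panel 254 wide, 5 thick, 101 mm high, grey top rail; its top edge is 13 mm above the handle's centre.
- guard (a joint): How far the guard has been slid down, in m: 0 fully up (handle centre 190 mm above the work surface), 0.098 fully down on its stop (handle centre 92 mm above it). Slides straight down; it is stiff and stays where it is left; 2 to 6 N of push moves it down, 9 to 13 N lifts it.
- pivot (a point): On the clamp arm's upright pivot axis, at the arm's mid-height, 132 mm above the work surface, at pump x = -30, y = -95 mm. Axes as the pump's.
- knob_center (a point): Centre of the black upright round knob, 20 mm diameter, 50 mm tall, on the clamp arm's free end, 150 mm from the pivot axis; 164 mm above the work surface. Its y axis points from the pivot outwards along the arm. The arm under it is a flat dark steel bar 20 mm wide (28 mm round end), 125 to 139 mm above the work surface, so it passes over the lowered guard and handle.
- clamp_arm (a joint): Swing of the clamp arm about its upright pivot axis, rad: 0 at rest, sprung towards the rotor, arm pointing along the pump's +y; grows as the knob swings out to the pump's front (-x), counter-clockwise from above; 1.1 on the stop. The spring pushes back with about 3 N at the knob at rest, 7 N at the stop; let go, the arm swings back.
- bottle: Bystander: glass bottle with black cap, 60 mm diameter, 115 mm tall, standing; origin at the centre of its underside.
- jar: Bystander: white jar, 58 mm diameter, 75 mm tall, standing; origin at the centre of its underside.
- tip_box: Bystander: blue box of pipette tips, 122 x 84 x 62 mm; origin at the centre of its underside.

How it is judged:
On the way, in this order (a step that is already met when the one before it is completed fails the run):
1. the guard is slid fully down (within 8 mm of its stop) with the arm still at rest (value of joint guard above 0.09 m and value of joint clamp_arm below 0.3 rad), for 0.2 s.
2. the clamp arm is swung to its stop (within 0.06 rad) by the fingers (value of joint clamp_arm above 1.04 rad and contact force between the fingers and clamp_arm above 1.5 N), for 0.3 s.
At the end, for the whole second after the job is handed in: The guard is down within 8 mm of its stop, and the fingers hold the clamp arm (at least 1.5 N) with it still and within 0.06 rad of its stop; bottle, jar and tip box are within 20 mm of where they stood (all of step 2 and value of joint guard above 0.09 m and velocity of joint clamp_arm between -0.1 and 0.1 rad/s and distance of each of bottle, jar, tip_box from where it was at the start of the episode below 0.02 m); the arm keeps its last pose, push and grip.
It fails at once if the arm is swung forward while the guard is still up (value of joint clamp_arm above 0.4 rad and value of joint guard below 0.08 m).
It fails at once if a bystander is pushed away or knocked over (distance of any of bottle, jar, tip_box from where it was at the start of the episode above 0.03 m).
It also fails if it takes over 48 s, if anything falls off the work surface, if the arm or the gripper's body presses on something with over 40 N, if the wrist force passes 120 N, or if a joint passes its speed limit or range.

ROBOT

A 6-joint arm with a two-finger parallel gripper is mounted at the origin on the work surface. World frame = base frame: x ahead of the robot, y to its left, z up, the work surface at z = 0. Lengths are in m, angles in rad, forces in N, time in s.
With the tool pointing down it reaches from about 0.375 to 0.825 m from the base axis. Payload 5.5 kg.
Tool frame: the origin (TCP) lies between the finger pads; the fingertips stand 8 mm ahead of it and the grasp point (between the pads) lies 11 mm behind it; z points along the fingers, y is the line along which they close (so a half turn about z gives the same grasp; the last joint's range is limited). The gripper opens to 85 mm and grips with 20 to 120 N. Pads are 22 mm wide; open, the fingers measure 114 mm over their backs; the gripper's body (76 mm by 85 mm) begins 54 mm behind the grasp point. The pads swing forward as they close: fully open they stand 13 mm farther back than shut.
Start: joints at [1.281, 0.314, -0.047, 1.21, 0, 1.571], TCP at [0.171, 0.575, 0.207] pointing down, gripper open.
Joint ranges: [-2.67, 2.67], [-0.69, 1.73], [-1.03, 1.25], [-2.08, 2.16], [-1.42, 1.45], [-3.14, 3.14]. Speed limits (rad/s): [2.39, 2.39, 3.01, 3.14, 3.14, 3.14].

INTERFACE

Orientations are given as a rotation vector (axis times angle).
In Python, from station import env, viewer, order gives the robot as it stands.
- The arm moves only by the tool step_arm, never from a script. Its argument "deltas" is a list of rows, each an object of numbers: "jaw": the gripper's target within -1 to 1 (fully open at 1, half-way at 0, shut at -1); "x", "y", "z": the shift along the tool's x, y, z in cm; "rx", "ry", "rz": the turn, a rotation vector about the tool's x, y, z in degrees. In form: [{"jaw": .., "x": .., "y": .., "z": .., "rx": .., "ry": .., "rz": ..}, ...]. A call has 1 to 12 rows; each row is the pose to reach, as a shift and turn from the pose commanded when the call began, along the tool's axes at that moment; what a row does not reach only later rows make up. A row lasts 1/12 s, in which the tool goes at most 41.7 mm and 7.16 degrees, less where a joint would pass 70% of its speed; a pose out of reach is approached as far as the arm can. A call with a gripper value outside its range is refused whole. The fingers move at their own pace and stop on an object; "force" is the grip in N (left out, the last holds). Time passes only in rows, so rows that repeat a pose let the fingers close. It gives the time, the measured TCP pose, the force, the opening and the grip force at its end, in the units of the state.
- env.get_state(): the state, without advancing time (a new reading comes with each control period).
- viewer.get_image(name): name is "scene" or "side" or "wrist"; returns a dict with "img" (400x640x3 uint8, blue, green, red), "z_map" (400x640 float32, m along the optical axis (not along the pixel's ray), 0 where there is no reading), "mtx" (3x3 intrinsics, pixels), "R" (3x3) and "t" (3): a world point X has camera coordinates R X + t; the wrist camera has in their place "T_tool_cam" (4x4, takes a point from camera to tool coordinates, whose origin is the TCP and whose axes are the flange's). Camera axes: x right, y down, z forward; pixel columns grow to the right and rows downward; lengths in m; the calibration is good to about 2 mm. A picture is of the moment at which its call begins: read the wrist's pose just before it.
- order.finish_job(): hands the job in; it is judged then, once.
The state is a dict: "t": time; "qpos": joint angles; "dq": joint speeds; "effort": joint torques, N m; "position": TCP position; "tcp_rot": TCP orientation; "wrist_force": force on the tool from outside, world axes, zero at the start; "torque": the same for the moment, N m; "opening": opening from 0.0 (shut) to 1.0 (fully open); "finger_force": force on a finger pad.
Only numpy, scipy, OpenCV 4.12 (cv2) and the standard library are available. Lean on these libraries where they do the work, as an engineer would, in place of code of your own. Each camera call takes 0.05 s, during which the arm holds its last target. There are 200 camera calls.

## Working session

There is one attempt and no reset: what is moved stays moved. The work goes in short steps, Python scripts to look and compute and a tool call to move; the robot and the scene stay as the last step left them, time stands still between calls to the robot, and variables do not carry over. Pictures are saved under pics/ and viewed, at most 10 in all, crops included, and the job is handed in when it is done.

Besides the shell and the picture viewer there is one more tool, called after "Emit:" as a command line: name --argument value ..., lists and objects as JSON in quotes. step_arm: Moves the arm, as the interface text tells. Its arguments: {"type":"object","properties":{"deltas":{"type":"array"},"force":{"type":"number"}},"required":["deltas"]}

```bash
mkdir -p pics; ls; python3 - <<'E'
from station import env, viewer, order
import cv2, pickle
s=env.get_state(); print(s)
d={}
for n in ["scene","side"]:
    r=viewer.get_image(n); d[n]=r; cv2.imwrite(f"pics/{n}0.png",r["img"]); print(n,r["mtx"],r["R"],r["t"])
pickle.dump(d,open("v0.pkl","wb"))
E
```

```text
pics
{'t': 0.0, 'qpos': array([ 1.28102920e+00,  3.14207178e-01, -4.80623956e-02,  1.21021114e+00,
        2.36216944e-05,  1.57077392e+00]), 'dq': array([ 0.0010631 ,  0.00034307, -0.00029107, -0.00082073, -0.0004249 ,
       -0.00069566]), 'effort': array([-2.58121821e-03, -5.39590752e+01,  3.39750588e+01,  1.93766062e-02,
       -7.27329143e-05, -1.43223059e-05]), 'position': array([0.17125334, 0.57439818, 0.20575322]), 'tcp_rot': array([-4.53500968e-01, -3.10841753e+00,  2.61252456e-03]), 'wrist_force': array([-0.5512766 , -0.23976916,  0.20033242]), 'torque': array([ 0.02348004,  0.03019003, -0.04291709]), 'finger_force': 0.0, 'opening': 1.002647533642463}
scene [[434.46109926   0.         318.72457484]
 [  0.         434.46109926 198.77473916]
 [  0.           0.           1.        ]] [[ 0.69914769  0.71495185 -0.00602976]
 [ 0.60737934 -0.59836014 -0.5225471 ]
 [-0.37720399  0.36167525 -0.8525891 ]] [-0.46576319 -0.3013531   1.40146306]
side [[456.73747932   0.         316.63748949]
 [  0.         456.73747932 201.20264004]
 [  0.           0.           1.        ]] [[ 0.78443133 -0.62011544  0.01114992]
 [-0.45256945 -0.58459709 -0.67336999]
 [ 0.42408534  0.5231664  -0.73922158]] [-0.47372738  0.39026685  0.90054772]
```

View pics/scene0.png

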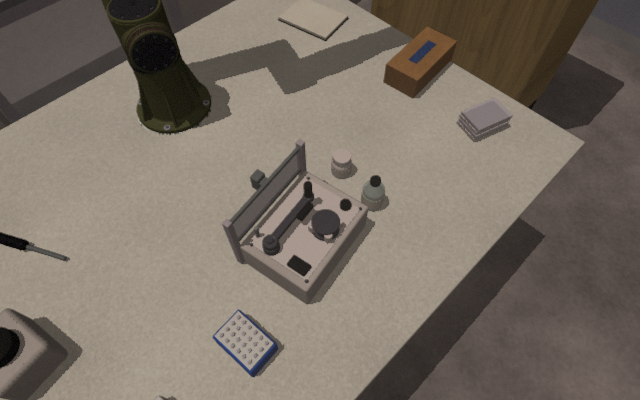

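View pics/side0.png

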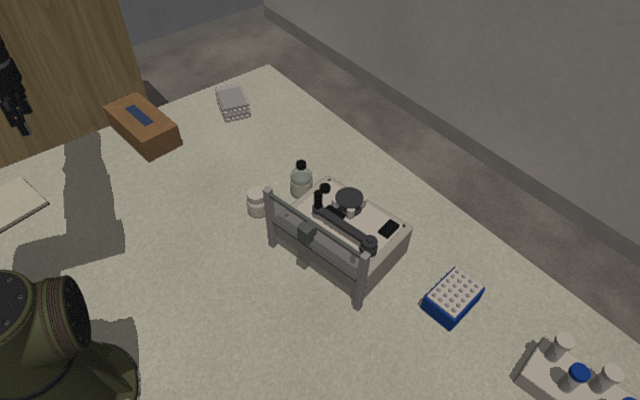

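The scene view shows the pump in the centre: post tops at about (300,147) and (235,222), handle at (258,180), knob at (308,187), pivot at (271,243). In the side view the posts are at (268,190) and (363,257), the handle at (306,231), and the knob at (318,198). The jar and bottle are beyond the pump's +y side and the tip box is off its -y side.

```bash
cat > h.py <<'E'
import numpy as np, cv2, pickle
def ray(v,p):
    d=np.linalg.inv(v["mtx"])@[p[0],p[1],1]; return -v["R"].T@v["t"], v["R"].T@d
def plane(v,p,z):
    o,d=ray(v,p); return o+d*(z-o[2])/d[2]
def tri(a,p,b,q):
    P=[v["mtx"]@np.c_[v["R"],v["t"]] for v in(a,b)]
    X=cv2.triangulatePoints(P[0],P[1],np.array(p,float),np.array(q,float)).ravel(); return X[:3]/X[3]
E
python3 - <<'E'
from h import *
d=pickle.load(open("v0.pkl","rb")); a,b=d["scene"],d["side"]
for n,p,q,z in [("postL+y",(300,146),(268,190),.205),("postR-y",(234,223),(363,257),.205),("handletop",(258,176),(306,225),.213),("knobtop",(308,183),(318,195),.189),("pivot",(271,240),(368,240),.14)]:
    print(n,tri(a,p,b,q).round(3),plane(a,p,z).round(3),plane(b,q,z).round(3))
def im(v,c,k):
    x,y=c; return cv2.resize(v["img"][y-75:y+75,x-100:x+100],None,fx=4,fy=4,interpolation=cv2.INTER_CUBIC)
cv2.imwrite("pics/c1.png",im(a,(290,200),4)); cv2.imwrite("pics/c2.png",im(b,(330,230),4))
E
```

```text
postL+y [0.525 0.077 0.196] [0.531 0.07  0.205] [0.52  0.071 0.205]
postR-y [ 0.576 -0.177  0.184] [ 0.585 -0.176  0.205] [ 0.565 -0.191  0.205]
handletop [ 0.527 -0.059  0.204] [ 0.532 -0.062  0.213] [ 0.522 -0.065  0.213]
knobtop [0.613 0.015 0.181] [0.615 0.017 0.189] [0.608 0.003 0.189]
pivot [ 0.642 -0.13   0.135] [ 0.644 -0.13   0.14 ] [ 0.639 -0.134  0.14 ]
```

View pics/c1.png

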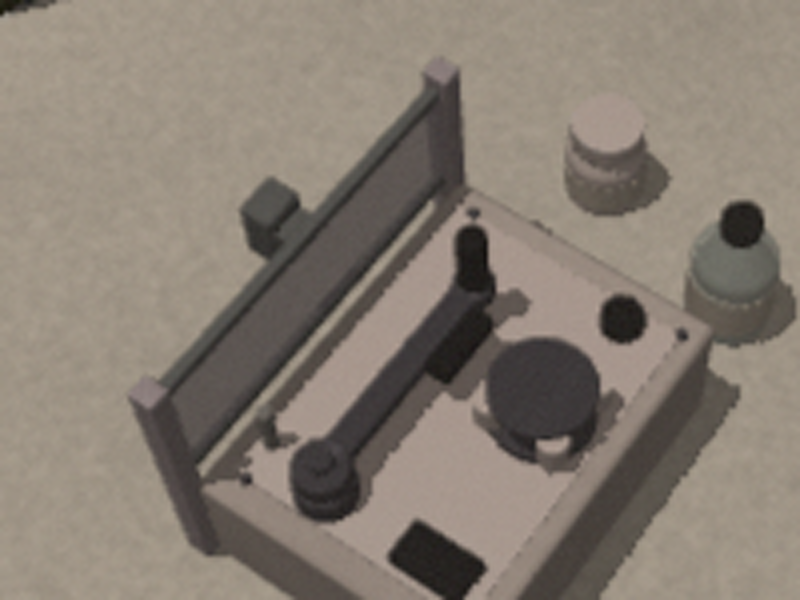

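View pics/c2.png

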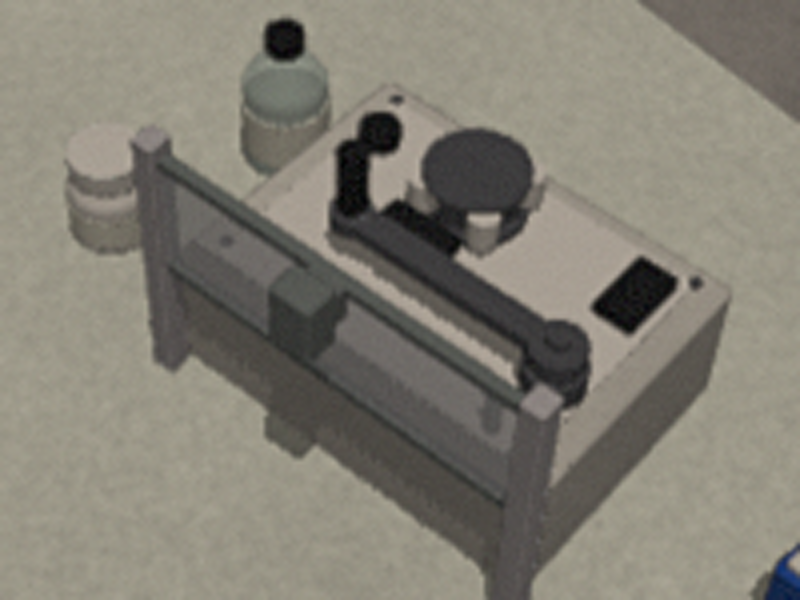

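The crops give sharper points. In scene the post tops are at (300.3,142.5) and (227.5,222.5), handle top (258,173.3), knob top (307.8,183). In side the posts are at (268,189.5) and (365,255.5), handle (306.8,225.8), knob (318,192.5).

```bash
python3 - <<'E'
from h import *
from scipy.spatial.transform import Rotation as Ro
d=pickle.load(open("v0.pkl","rb")); a,b=d["scene"],d["side"]
W=[];M=[]
for n,p,q,z,m in [("post+y",(300.3,142.5),(268,189.5),.205,(-.109,.135)),("post-y",(227.5,222.5),(365,255.5),.205,(-.109,-.135)),("handletop",(258,173.3),(306.8,225.8),.213,(-.134,0)),("knobtop",(307.8,183),(318,192.5),.189,(-.03,.055))]:
    X=tri(a,p,b,q); W.append((plane(a,p,z)[:2]+plane(b,q,z)[:2])/2);M.append(m)
    print(n,X.round(3),plane(a,p,z).round(3),plane(b,q,z).round(3))
W=np.array(W);M=np.array(M);wc,mc=W.mean(0),M.mean(0)
u=((W-wc)*(M-mc)).sum();c=np.cross(M-mc,W-wc).sum();yaw=np.arctan2(c,u)
R=np.array([[np.cos(yaw),-np.sin(yaw)],[np.sin(yaw),np.cos(yaw)]]);t=wc-R@mc
print("yaw deg",np.degrees(yaw),"t",t,"res mm",((M@R.T+t-W)*1000).round(1))
for n,m in [("handle",(-.134,0)),("knob",(-.03,.055)),("pivot",(-.03,-.095)),("knob end",(-.03-.15*np.sin(1.1),-.095+.15*np.cos(1.1)))]: print(n,(R@m+t).round(4))
E0=Ro.from_rotvec([-.4535,-3.1084,.0026]).as_matrix(); print(E0.round(3))
E
```

```text
post+y [0.523 0.078 0.201] [0.524 0.078 0.205] [0.521 0.072 0.205]
post-y [ 0.573 -0.187  0.2  ] [ 0.575 -0.186  0.205] [ 0.57  -0.191  0.205]
handletop [ 0.525 -0.059  0.207] [ 0.526 -0.057  0.213] [ 0.522 -0.067  0.213]
knobtop [0.614 0.015 0.186] [0.614 0.017 0.189] [0.612 0.009 0.189]
yaw deg 10.93787574040881 t [ 0.65452063 -0.03604786] res mm [[-0.7  0.7]
 [ 0.8 -1. ]
 [-1.3  0.9]
 [ 1.2 -0.6]]
handle [ 0.523  -0.0615]
knob [0.6146 0.0123]
pivot [ 0.6431 -0.135 ]
knob end [ 0.4989 -0.0936]
[[-0.958  0.286 -0.001]
 [ 0.286  0.958 -0.002]
 [ 0.    -0.002 -1.   ]]<stdin>:9: DeprecationWarning: Arrays of 2-dimensional vectors are deprecated. Use arrays of 3-dimensional vectors instead. (deprecated in NumPy 2.0)
```

Emit:
step_arm --deltas '[{"jaw": -1,"x": -51.9,"y": -50.9,"z": -5.5},{"jaw": -1,"x": -51.9,"y": -50.9,"z": -5.5},{"jaw": -1,"x": -51.9,"y": -50.9,"z": -5.5},{"jaw": -1,"x": -51.9,"y": -50.9,"z": -5.5},{"jaw": -1,"x": -51.9,"y": -50.9,"z": -5.5},{"jaw": -1,"x": -51.9,"y": -50.9,"z": -5.5},{"jaw": -1,"x": -51.9,"y": -50.9,"z": -5.5},{"jaw": -1,"x": -51.9,"y": -50.9,"z": -5.5},{"jaw": -1,"x": -51.9,"y": -50.9,"z": -5.5},{"jaw": -1,"x": -51.9,"y": -50.9,"z": -5.5},{"jaw": -1,"x": -51.9,"y": -50.9,"z": -5.5},{"jaw": -1,"x": -51.9,"y": -50.9,"z": -5.5}]'

```text
invalid input
```

Emit:
step_arm --deltas '[{"jaw": -1,"x": -4,"y": -4,"z": -3,"rx": 0,"ry": 0,"rz": 0},{"jaw": -1,"x": -51.9,"y": -50.9,"z": -5.5,"rx": 0,"ry": 0,"rz": 0}]' --force 40

```text
t: 0.27
position: [0.2088, 0.5074, 0.2291]
tcp_rot: [0.448, 3.109, 0.002]
wrist_force: [1.2, 0.0, 0.9]
opening: 0.75
finger_force: 0.0
```

Emit:
step_arm --deltas '[{"jaw": -1,"x": -46.0,"y": -45.2,"z": -3,"rx": 0,"ry": 0,"rz": 0},{"jaw": -1,"x": -46.0,"y": -45.2,"z": -3,"rx": 0,"ry": 0,"rz": 0},{"jaw": -1,"x": -46.0,"y": -45.2,"z": -3,"rx": 0,"ry": 0,"rz": 0},{"jaw": -1,"x": -46.0,"y": -45.2,"z": -3,"rx": 0,"ry": 0,"rz": 0},{"jaw": -1,"x": -46.0,"y": -45.2,"z": -3,"rx": 0,"ry": 0,"rz": 0},{"jaw": -1,"x": -46.0,"y": -45.2,"z": -3,"rx": 0,"ry": 0,"rz": 0},{"jaw": -1,"x": -46.0,"y": -45.2,"z": -3,"rx": 0,"ry": 0,"rz": 0},{"jaw": -1,"x": -46.0,"y": -45.2,"z": -3,"rx": 0,"ry": 0,"rz": 0},{"jaw": -1,"x": -46.0,"y": -45.2,"z": -3,"rx": 0,"ry": 0,"rz": 0},{"jaw": -1,"x": -46.0,"y": -45.2,"z": -3,"rx": 0,"ry": 0,"rz": 0},{"jaw": -1,"x": -46.0,"y": -45.2,"z": -3,"rx": 0,"ry": 0,"rz": 0},{"jaw": -1,"x": -46.0,"y": -45.2,"z": -3,"rx": 0,"ry": 0,"rz": 0}]'

```text
t: 1.27
position: [0.4508, 0.0669, 0.2515]
tcp_rot: [-0.454, -3.109, -0.0]
wrist_force: [0.4, 0.5, -0.0]
opening: 0.001
finger_force: 0.0
```

```bash
cat > d.py <<'E'
import sys, numpy as np
from scipy.spatial.transform import Rotation as Ro
from station import env
# target world xyz -> tool cm
s=env.get_state(); R=Ro.from_rotvec(s["tcp_rot"]).as_matrix()
print("pos",s["position"].round(4),"tool cm",(R.T@(np.array(list(map(float,sys.argv[1:4])))-s["position"])*100).round(2),"q",s["qpos"].round(2),"f",s["wrist_force"].round(1),"open",round(s["opening"],3))
print(R.round(3).tolist())
E
python3 d.py .523 -.0615 .26
```

```text
pos [0.4508 0.0669 0.2515] tool cm [-10.59 -10.24  -0.85] q [ 0.15  0.03 -0.29  1.25  0.    0.44] f [ 0.4  0.5 -0. ] open 0.001
[[-0.958, 0.286, -0.0], [0.286, 0.958, 0.0], [0.0, 0.0, -1.0]]
```

Emit:
step_arm --deltas '[{"jaw": -1,"x": -10.6,"y": -10.2,"z": -0.3,"rx": 0,"ry": 0,"rz": 0},{"jaw": -1,"x": -10.6,"y": -10.2,"z": -0.3,"rx": 0,"ry": 0,"rz": 0},{"jaw": -1,"x": -10.6,"y": -10.2,"z": -0.3,"rx": 0,"ry": 0,"rz": 0},{"jaw": -1,"x": -10.6,"y": -10.2,"z": -0.3,"rx": 0,"ry": 0,"rz": 0},{"jaw": -1,"x": -10.6,"y": -10.2,"z": -0.3,"rx": 0,"ry": 0,"rz": 0},{"jaw": -1,"x": -10.6,"y": -10.2,"z": -0.3,"rx": 0,"ry": 0,"rz": 0}]'

```text
t: 1.77
position: [0.5228, -0.0601, 0.2537]
tcp_rot: [-0.457, -3.107, -0.0]
wrist_force: [0.0, -0.0, 0.2]
opening: -0.004
finger_force: 0.0
```

```bash
python3 d.py .523 -.0615 .225; python3 - <<'E'
from station import viewer
import cv2
r=viewer.get_image("wrist"); cv2.imwrite("pics/w1.png",r["img"])
E
```

```text
pos [ 0.5228 -0.0601  0.2537] tool cm [-0.07 -0.13  2.87] q [-0.11  0.16 -0.14  1.28  0.    0.18] f [ 0.  -0.   0.2] open -0.004
[[-0.958, 0.288, -0.002], [0.288, 0.958, 0.001], [0.002, 0.0, -1.0]]
```

View pics/w1.png

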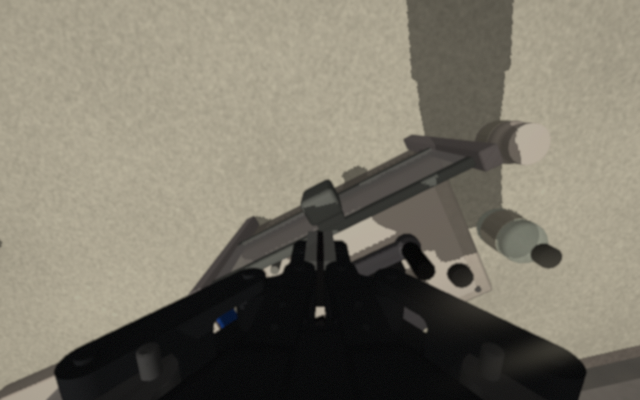

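The wrist view shows the handle top at (322,203), straight ahead of the shut fingertips at about (320,237), as expected for a block 32 mm below them. Next I push it down.

Emit:
step_arm --deltas '[{"jaw": -1,"x": 0,"y": -0.1,"z": 2,"rx": 0,"ry": 0,"rz": 0},{"jaw": -1,"x": 0,"y": -0.1,"z": 3,"rx": 0,"ry": 0,"rz": 0},{"jaw": -1,"x": 0,"y": -0.1,"z": 4,"rx": 0,"ry": 0,"rz": 0},{"jaw": -1,"x": 0,"y": -0.1,"z": 5,"rx": 0,"ry": 0,"rz": 0},{"jaw": -1,"x": 0,"y": -0.1,"z": 6,"rx": 0,"ry": 0,"rz": 0},{"jaw": -1,"x": 0,"y": -0.1,"z": 7,"rx": 0,"ry": 0,"rz": 0}]'

```text
t: 2.32
position: [0.5225, -0.0596, 0.1837]
tcp_rot: [0.452, 3.109, 0.0]
wrist_force: [0.0, 0.5, -0.1]
opening: 0.003
finger_force: 0.0
```

```bash
python3 - <<'E'
from station import viewer, env
import cv2
print(env.get_state()["wrist_force"])
r=viewer.get_image("side"); cv2.imwrite("pics/s1.png",cv2.resize(r["img"][130:330,200:440],None,fx=3,fy=3))
E
```

```text
[ 0.04311077  0.4918415  -0.1023499 ]
```

View pics/s1.png

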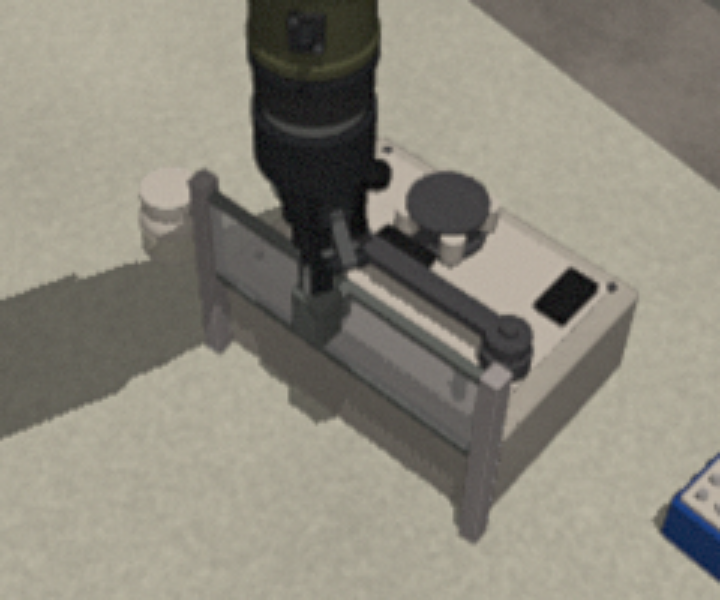

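```bash
python3 - <<'E'
from h import *
from station import viewer
d=pickle.load(open("v0.pkl","rb"))
for n,c in(("side",(200,130)),("scene",(190,125))):
  b=d[n]
  for z in(.1757,.2057,.213):
    X=b["R"]@np.array([.5225,-.0596,z])+b["t"];p=b["mtx"]@X/X[2];k=3 if n=="side" else 4
    print(n,z,p[:2].round(1),((p[:2]-c)*k).round())
r=viewer.get_image("scene"); cv2.imwrite("pics/c3.png",cv2.resize(r["img"][125:275,190:390],None,fx=4,fy=4))
E
```

```text
side 0.1757 [304.8 234.6] [314. 314.]
side 0.2057 [304.7 225.6] [314. 287.]
side 0.213 [304.6 223.3] [314. 280.]
scene 0.1757 [258.1 181.9] [272. 228.]
scene 0.2057 [256.5 174.7] [266. 199.]
scene 0.213 [256.1 172.9] [264. 192.]
```

View pics/c3.png

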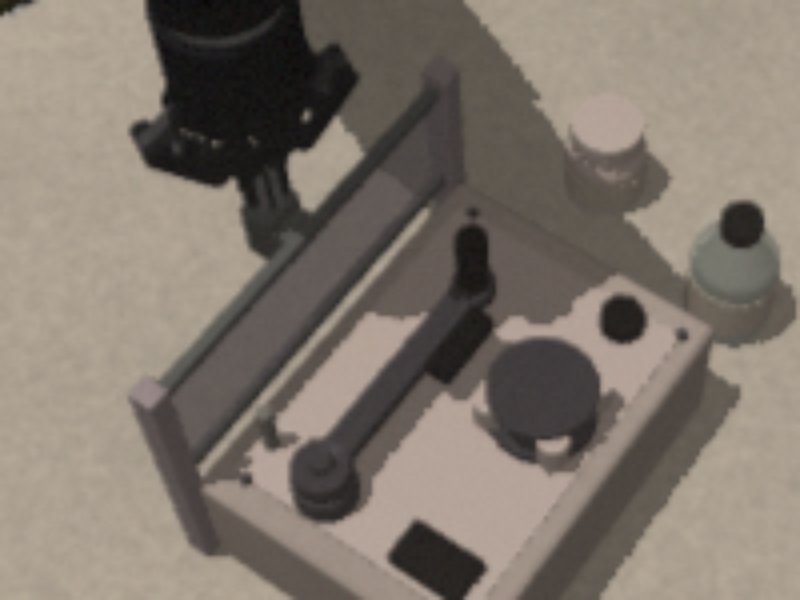

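The scene crop shows the fingertips still meeting the handle top at crop (267,203), which puts them at a height of about 0.205. That doesn't match the reported tip height of 0.176, so I check it with depth.

```bash
python3 - <<'E'
from h import *
from station import viewer, env
s=env.get_state(); print({k:np.round(v,4) for k,v in s.items()})
d=pickle.load(open("v0.pkl","rb"))
for n in("side","scene"):
  r=viewer.get_image(n); cv2.imwrite(f"pics/full_{n}.png",r["img"])
  diff=np.abs(r["img"].astype(int)-d[n]["img"]).sum(2)
  # world points of depth pixels near the tool axis
  v,u=np.nonzero(r["z_map"]>0); Z=r["z_map"][v,u]
  C=np.linalg.inv(r["mtx"])@np.array([u*Z,v*Z,Z]); P=(r["R"].T@(C-r["t"][:,None])).T
  m=np.hypot(P[:,0]-.5225,P[:,1]+.0596)<.03; Q=P[m]
  for lo in np.arange(.08,.30,.01):
    k=Q[(Q[:,2]>=lo)&(Q[:,2]<lo+.01)]
    if len(k): print(n,round(lo,2),len(k),k.mean(0).round(3),(k.max(0)-k.min(0)).round(3))
E
```

```text
{'t': np.float64(2.4167), 'qpos': array([-0.114 ,  0.1866, -0.2669,  1.1202,  0.    ,  0.1754]), 'dq': array([-0.004 , -0.0119,  0.0374,  0.0324, -0.0001, -0.0014]), 'effort': array([ 8.69000e-02, -4.54204e+01,  3.33552e+01, -5.30700e-01,
        3.60000e-03,  7.00000e-04]), 'position': array([ 0.5214, -0.0597,  0.1826]), 'tcp_rot': array([-4.5270e-01, -3.1059e+00,  1.0000e-04]), 'wrist_force': array([0.2435, 0.442 , 0.2804]), 'torque': array([-0.0006,  0.0364,  0.0219]), 'finger_force': np.float64(0.0), 'opening': np.float64(0.0035)}
side 0.09 19 [ 0.544 -0.057  0.098] [0.008 0.036 0.007]
side 0.1 38 [ 0.544 -0.059  0.105] [0.01 0.04 0.01]
side 0.11 21 [ 0.545 -0.061  0.114] [0.005 0.026 0.01 ]
side 0.12 25 [ 0.546 -0.065  0.125] [0.005 0.02  0.009]
side 0.13 17 [ 0.547 -0.067  0.135] [0.004 0.015 0.009]
side 0.14 12 [ 0.547 -0.068  0.146] [0.004 0.013 0.006]
side 0.15 15 [ 0.544 -0.067  0.155] [0.038 0.021 0.009]
side 0.16 47 [ 0.523 -0.07   0.166] [0.04  0.027 0.009]
side 0.17 63 [ 0.523 -0.069  0.175] [0.042 0.029 0.01 ]
side 0.18 66 [ 0.522 -0.069  0.185] [0.039 0.027 0.01 ]
sid
[... 1097 characters left out ...]
36 0.032 0.009]
scene 0.18 29 [ 0.534 -0.067  0.184] [0.035 0.03  0.01 ]
scene 0.19 104 [ 0.541 -0.059  0.197] [0.035 0.037 0.009]
scene 0.2 65 [ 0.529 -0.063  0.205] [0.026 0.032 0.01 ]
scene 0.21 19 [ 0.53  -0.063  0.216] [0.017 0.022 0.01 ]
scene 0.22 32 [ 0.529 -0.065  0.225] [0.019 0.024 0.009]
scene 0.23 36 [ 0.529 -0.063  0.235] [0.017 0.026 0.01 ]
scene 0.24 25 [ 0.529 -0.064  0.245] [0.021 0.02  0.01 ]
scene 0.25 58 [ 0.53  -0.062  0.256] [0.028 0.049 0.008]
scene 0.26 114 [ 0.526 -0.063  0.265] [0.038 0.058 0.01 ]
scene 0.27 25 [ 0.534 -0.062  0.276] [0.039 0.054 0.01 ]
scene 0.28 44 [ 0.537 -0.065  0.285] [0.019 0.039 0.01 ]
scene 0.29 66 [ 0.534 -0.065  0.295] [0.02  0.052 0.01 ]
```

```bash
python3 - <<'E'
from h import *
from station import viewer, env
from scipy.spatial.transform import Rotation as Ro
s=env.get_state(); r=viewer.get_image("wrist"); s2=env.get_state(); print(s["position"],s2["position"],s2["wrist_force"])
R=Ro.from_rotvec(s["tcp_rot"]).as_matrix(); Zm=r["z_map"]; T=r["T_tool_cam"]; print(T.round(3).tolist())
v,u=np.mgrid[0:400,0:640]; C=np.linalg.inv(r["mtx"])@np.array([(u*Zm).ravel(),(v*Zm).ravel(),Zm.ravel()])
P=(R@(T[:3,:3]@C+T[:3,3:])).T+s["position"]; P=P.reshape(400,640,3); np.save("w.npy",P)
print("table",[P[y,x].round(3).tolist() for x,y in((60,60),(300,40),(100,150))])
cv2.imwrite("pics/w2.png",r["img"])
for y in range(120,330,12): print(y,[(x,P[y,x].round(3).tolist()) for x in(300,320,340)])
E
```

```text
[ 0.52247329 -0.05998577  0.18436264] [ 0.52288658 -0.060054    0.18484444] [-0.61823666 -0.57582853  0.04519537]
[[-0.001, -0.966, -0.26, 0.067], [1.0, -0.001, 0.0, -0.0], [-0.001, -0.26, 0.966, -0.169], [0.0, 0.0, 0.0, 1.0]]
table [[0.305, -0.308, 0.0], [0.364, -0.036, 0.0], [0.41, -0.313, 0.0]]
120 [(300, [0.447, -0.063, 0.001]), (320, [0.454, -0.04, 0.001]), (340, [0.461, -0.016, 0.001])]
132 [(300, [0.461, -0.067, 0.001]), (320, [0.468, -0.044, 0.001]), (340, [0.475, -0.02, 0.0])]
144 [(300, [0.475, -0.072, 0.001]), (320, [0.482, -0.048, 0.001]), (340, [0.489, -0.024, 0.001])]
156 [(300, [0.489, -0.076, 0.001]), (320, [0.496, -0.052, 0.002]), (340, [0.503, -0.028, 0.001])]
168 [(300, [0.503, -0.081, 0.001]), (320, [0.51, -0.056, 0.001]), (340, [0.518, -0.032, 0.001])]
180 [(300, [0.518, -0.085, 0.001]), (320, [0.525, -0.061, 0.002]), (340, [0.533, -0.036, -0.0])]
192 [(300, [0.533, -0.09, 0.003]), (320, [0.541, -0.065, -0.0]), (340, [0.548, -0.041, 0.002])]
204 [(300, [0.549, -0.095, 0.0]), (320, [0.509, -0.056, 0.172]), (340, [0.553, -0.045, 0.036])]
216 [(300, [0.512, -0.071, 
[... 248 characters left out ...]
, -0.048, 0.218])]
252 [(300, [0.512, -0.067, 0.232]), (320, [0.511, -0.057, 0.239]), (340, [0.518, -0.049, 0.231])]
264 [(300, [0.506, -0.064, 0.255]), (320, [0.513, -0.058, 0.247]), (340, [0.511, -0.049, 0.256])]
276 [(300, [0.507, -0.063, 0.263]), (320, [0.518, -0.059, 0.248]), (340, [0.512, -0.05, 0.262])]
288 [(300, [0.503, -0.061, 0.278]), (320, [0.523, -0.061, 0.248]), (340, [0.507, -0.049, 0.277])]
300 [(300, [0.504, -0.061, 0.283]), (320, [0.529, -0.062, 0.248]), (340, [0.507, -0.05, 0.283])]
312 [(300, [0.504, -0.061, 0.288]), (320, [0.641, -0.095, 0.101]), (340, [0.506, -0.05, 0.289])]
324 [(300, [0.506, -0.061, 0.29]), (320, [0.626, -0.091, 0.139]), (340, [0.508, -0.051, 0.291])]
```

View pics/w2.png

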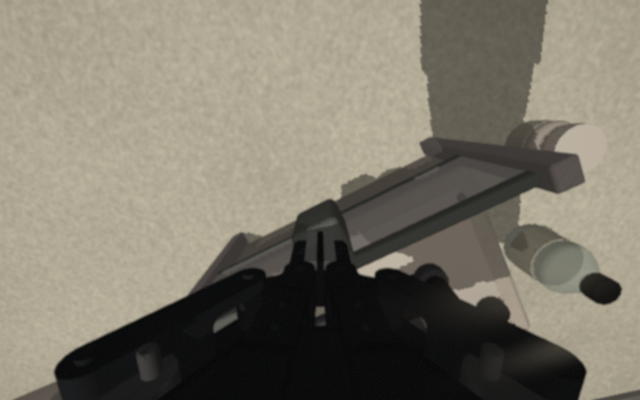

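The wrist depth puts the table at z=0 and the posts right, so the arm pose is right. The fingertips (row 235) still sit at the handle top. I compare the rail height now with the start.

```bash
python3 - <<'E'
from h import *
from station import viewer
d=pickle.load(open("v0.pkl","rb"));th=np.radians(10.94);R=np.array([[np.cos(th),-np.sin(th)],[np.sin(th),np.cos(th)]]);t=[.6545,-.036]
def prof(P,n):
  P=P.reshape(-1,3);q=(P[:,:2]-t)@R
  m=(abs(q[:,0]+.117)<.012)&(abs(abs(q[:,1])-.07)<.04); z=np.sort(P[m,2]); h=np.histogram(z,np.arange(.14,.225,.005))[0]
  print(n,"guard z hist .14+5mm",h)
  m=(abs(q[:,0]+.134)<.014)&(abs(q[:,1])<.018); print("  handle",np.histogram(P[m,2],np.arange(.14,.225,.005))[0])
def pts(r):
  v,u=np.mgrid[0:400,0:640];Z=r["z_map"]
  return (r["R"].T@(np.linalg.inv(r["mtx"])@np.array([(u*Z).ravel(),(v*Z).ravel(),Z.ravel()])-r["t"][:,None])).T
for n in("scene","side"):
  prof(pts(d[n]),n+"0"); prof(pts(viewer.get_image(n)),n+"1")
prof(np.load("w.npy"),"wrist")
E
```

```text
scene0 guard z hist .14+5mm [ 53  62  48  62  58  56  56  63  50  16  27 182   9   0   0   0]
  handle [ 0  0  0  0  0  5  6  6  9  9 10 19 37 82  2  0]
scene1 guard z hist .14+5mm [ 56  50  59  58  52  59  61  46  64  14  42 170   9   0   0   0]
  handle [ 0  0  0  0  1  5  5  5  9 10 10 25 28 39  2 13]
side0 guard z hist .14+5mm [ 69  73  82  72  75  85  81  91  45  64 234  71   0   0   0   0]
  handle [  0   0   0   0  17  23  21  28  23  24  24  26 111  24   0   0]
side1 guard z hist .14+5mm [ 72  66  89  71  82  72  75  89  48  68 199  80   0   0   0   0]
  handle [ 0  0  0  1 15 25 24 21 29 25 23 28 58 18  6 16]
wrist guard z hist .14+5mm [ 316  335  355  360  361  367  379  405  429  111  580 2214    0    0
    0    0]
  handle [  0   0   0   0   1  73  97  97 105 124 128 149 245 549  13 135]
```

The guard has not moved: its rail is still at about 0.20 and the handle top at 0.21. The force reading is zero too. So the visible fingertips end roughly 28 mm higher than the stated tool data. I go on down slowly, watching the force.

Emit:
step_arm --deltas '[{"jaw": -1,"x": 0,"y": 0,"z": 0.7,"rx": 0,"ry": 0,"rz": 0},{"jaw": -1,"x": 0,"y": 0,"z": 1.4,"rx": 0,"ry": 0,"rz": 0},{"jaw": -1,"x": 0,"y": 0,"z": 2,"rx": 0,"ry": 0,"rz": 0}]'

```text
t: 2.92
position: [0.524, -0.0603, 0.1647]
tcp_rot: [0.453, 3.106, 0.0]
wrist_force: [2.6, -0.5, 4.3]
opening: -0.001
finger_force: 2.2
```

```bash
cat > g.py <<'E'
from h import *
from station import viewer, env
th=np.radians(10.94);R=np.array([[np.cos(th),-np.sin(th)],[np.sin(th),np.cos(th)]]);t=[.6545,-.036]
s=env.get_state();print(s["position"].round(4),s["wrist_force"].round(1))
for n in("scene","side"):
  r=viewer.get_image(n);v,u=np.mgrid[0:400,0:640];Z=r["z_map"]
  P=(r["R"].T@(np.linalg.inv(r["mtx"])@np.array([(u*Z).ravel(),(v*Z).ravel(),Z.ravel()])-r["t"][:,None])).T
  q=(P[:,:2]-t)@R;m=(abs(q[:,0]+.117)<.012)&(abs(abs(q[:,1])-.07)<.04)&(P[:,2]<.22)
  print(n,"rail top",np.percentile(P[m,2],95).round(4))
  c=(190,125) if n=="scene" else (230,155)
  cv2.imwrite(f"pics/g_{n}_{int(s['t']*100)}.png",cv2.resize(r["img"][c[1]:c[1]+150,c[0]:c[0]+200],None,fx=4,fy=4))
E
python3 g.py
```

```text
[ 0.524  -0.0603  0.1647] [ 2.6 -0.5  4.3]
scene rail top 0.1812
side rail top 0.1763
```

Emit:
step_arm --deltas '[{"jaw": -1,"x": 0,"y": 0,"z": 1,"rx": 0,"ry": 0,"rz": 0},{"jaw": -1,"x": 0,"y": 0,"z": 2,"rx": 0,"ry": 0,"rz": 0},{"jaw": -1,"x": 0,"y": 0,"z": 3,"rx": 0,"ry": 0,"rz": 0},{"jaw": -1,"x": 0,"y": 0,"z": 4,"rx": 0,"ry": 0,"rz": 0},{"jaw": -1,"x": 0,"y": 0,"z": 5,"rx": 0,"ry": 0,"rz": 0},{"jaw": -1,"x": 0,"y": 0,"z": 6,"rx": 0,"ry": 0,"rz": 0},{"jaw": -1,"x": 0,"y": 0,"z": 6.8,"rx": 0,"ry": 0,"rz": 0},{"jaw": -1,"x": 0,"y": 0,"z": 7.2,"rx": 0,"ry": 0,"rz": 0}]'

```text
t: 3.68
position: [0.5224, -0.0601, 0.0911]
tcp_rot: [-0.454, -3.108, 0.0]
wrist_force: [0.4, 0.0, 4.1]
opening: 0.0
finger_force: 2.1
```

Emit:
step_arm --deltas '[{"jaw": -1,"x": 0,"y": 0,"z": 0.3,"rx": 0,"ry": 0,"rz": 0},{"jaw": -1,"x": 0,"y": 0,"z": 0.6,"rx": 0,"ry": 0,"rz": 0},{"jaw": -1,"x": 0,"y": 0,"z": 0.6,"rx": 0,"ry": 0,"rz": 0}]'

```text
t: 3.93
position: [0.5226, -0.0601, 0.0901]
tcp_rot: [0.453, 3.107, 0.0]
wrist_force: [-13.1, 0.7, 36.2]
opening: 0.0
finger_force: 18.5
```

The fingers stop at TCP z 0.090 with the force rising, so the guard is on its stop. I lift off, open, and move above the knob.

Emit:
step_arm --deltas '[{"jaw": -1,"x": 0,"y": 0,"z": -1,"rx": 0,"ry": 0,"rz": 0},{"jaw": -1,"x": 0,"y": 0,"z": -4,"rx": 0,"ry": 0,"rz": 0},{"jaw": 0,"x": 0,"y": 0,"z": -8,"rx": 0,"ry": 0,"rz": 0},{"jaw": 0.5,"x": 0,"y": 0,"z": -12,"rx": 0,"ry": 0,"rz": 0},{"jaw": 0.5,"x": -2,"y": 3,"z": -12,"rx": 0,"ry": 0,"rz": 0},{"jaw": 0.5,"x": -4,"y": 6,"z": -12,"rx": 0,"ry": 0,"rz": 0},{"jaw": 0.5,"x": -6.8,"y": 9.6,"z": -12,"rx": 0,"ry": 0,"rz": 0},{"jaw": 0.5,"x": -6.8,"y": 9.6,"z": -12,"rx": 0,"ry": 0,"rz": 0},{"jaw": 0.5,"x": -6.8,"y": 9.6,"z": -12,"rx": 0,"ry": 0,"rz": 0}]'

```text
t: 4.68
position: [0.6158, 0.014, 0.2046]
tcp_rot: [-0.449, -3.107, 0.0]
wrist_force: [-2.0, 0.0, -1.0]
opening: 0.749
finger_force: 0.0
```

```bash
python3 g.py; python3 d.py .6146 .0123 .20; python3 - <<'E'
from h import *
from station import viewer, env
from scipy.spatial.transform import Rotation as Ro
s=env.get_state(); r=viewer.get_image("wrist"); R=Ro.from_rotvec(s["tcp_rot"]).as_matrix();T=r["T_tool_cam"]
def pj(X):
    c=T[:3,:3].T@(R.T@(np.array(X)-s["position"])-T[:3,3]);p=r["mtx"]@c/c[2];return p[:2].round(0)
im=r["img"].copy()
k=pj([.6146,.0123,.189]);print("predicted knob top",k,"TCP",pj(s["position"]))
# dark top of knob: depth band
Zm=r["z_map"];v,u=np.mgrid[0:400,0:640];C=np.linalg.inv(r["mtx"])@np.array([(u*Zm).ravel(),(v*Zm).ravel(),Zm.ravel()])
P=(R@(T[:3,:3]@C+T[:3,3:])).T+s["position"]
m=(abs(P[:,2]-.175)<.02)&(np.hypot(P[:,0]-.6146,P[:,1]-.0123)<.04);print("knob pts",m.sum(),P[m].min(0),P[m].max(0))
cv2.imwrite("pics/w3.png",im)
E
```

```text
[0.6158 0.014  0.2046] [-2.  0. -1.]
scene rail top 0.1078
side rail top 0.1035
pos [0.614  0.0124 0.2053] tool cm [-0.06  0.01  0.53] q [ 0.02  0.34 -0.01  1.22 -0.    0.31] f [-0.1 -0.2  0.1] open 0.748
[[-0.958, 0.285, -0.003], [0.285, 0.958, -0.0], [0.003, -0.001, -1.0]]
predicted knob top [321. 223.] TCP [320. 231.]
knob pts 849 [0.60331934 0.00448272 0.1551111 ] [0.62247519 0.02384981 0.19182417]
```

View pics/w3.png

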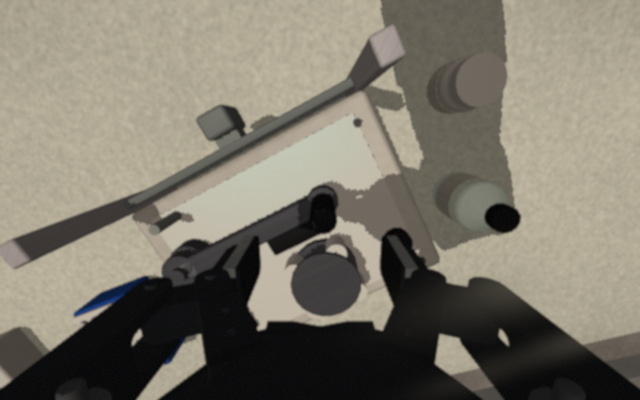

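The wrist view shows the guard down, with its rail at about 0.105. The knob top at (321,212) sits between the open fingers at (240,262) and (397,250). I descend and close.

Emit:
step_arm --deltas '[{"jaw": 0.5,"x": 0,"y": 0,"z": 3,"rx": 0,"ry": 0,"rz": 0},{"jaw": 0.5,"x": 0,"y": 0,"z": 5,"rx": 0,"ry": 0,"rz": 0},{"jaw": 0.5,"x": 0,"y": 0,"z": 6.3,"rx": 0,"ry": 0,"rz": 0},{"jaw": 0.5,"x": 0,"y": 0,"z": 7.2,"rx": 0,"ry": 0,"rz": 0},{"jaw": 0.5,"x": 0,"y": 0,"z": 7.2,"rx": 0,"ry": 0,"rz": 0}]'

```text
t: 5.25
position: [0.6129, 0.0116, 0.1327]
tcp_rot: [-0.455, -3.105, 0.001]
wrist_force: [0.1, -0.7, -0.6]
opening: 0.751
finger_force: 0.0
```

Emit:
step_arm --deltas '[{"jaw": -1,"x": 0,"y": 0,"z": 0,"rx": 0,"ry": 0,"rz": 0},{"jaw": -1,"x": 0,"y": 0,"z": 0,"rx": 0,"ry": 0,"rz": 0},{"jaw": -1,"x": 0,"y": 0,"z": 0,"rx": 0,"ry": 0,"rz": 0},{"jaw": -1,"x": 0,"y": 0,"z": 0,"rx": 0,"ry": 0,"rz": 0},{"jaw": -1,"x": 0,"y": 0,"z": 0,"rx": 0,"ry": 0,"rz": 0},{"jaw": -1,"x": 0,"y": 0,"z": 0,"rx": 0,"ry": 0,"rz": 0},{"jaw": -1,"x": 0,"y": 0,"z": 0,"rx": 0,"ry": 0,"rz": 0},{"jaw": -1,"x": 0,"y": 0,"z": 0,"rx": 0,"ry": 0,"rz": 0}]' --force 40

```text
t: 5.92
position: [0.6165, 0.0139, 0.136]
tcp_rot: [0.452, 3.106, 0.004]
wrist_force: [0.5, 5.1, 5.6]
opening: 0.219
finger_force: 39.5
```

```bash
python3 d.py .4989 -.0936 .132; python3 - <<'E'
import numpy as np
from station import env
p=env.get_state()["position"][:2]; c=np.array([.6431,-.135]); a=p-c
print("radius",np.hypot(*a))
th=np.arctan2(a[1],a[0])
for s in np.arange(0.1,1.16,.1).tolist()+[1.1,1.14]:
    w=c+.15*np.array([np.cos(np.radians(100.94)+s),np.sin(np.radians(100.94)+s)])-p
    print(round(s,2),"tool x,y cm",round((-.958*w[0]+.286*w[1])*100,1),round((.286*w[0]+.958*w[1])*100,1))
E
```

```text
pos [0.6165 0.0139 0.136 ] tool cm [  8.21 -13.65   0.34] q [ 0.02  0.38 -0.12  1.07  0.    0.31] f [0.5 5.1 5.6] open 0.219
[[-0.959, 0.285, 0.003], [0.285, 0.959, 0.002], [-0.002, 0.003, -1.0]]
radius 0.15121679784524528
0.1 tool x,y cm 1.4 -1.0
0.2 tool x,y cm 2.6 -1.8
0.3 tool x,y cm 3.7 -2.8
0.4 tool x,y cm 4.8 -4.0
0.5 tool x,y cm 5.7 -5.2
0.6 tool x,y cm 6.4 -6.4
0.7 tool x,y cm 7.1 -7.8
0.8 tool x,y cm 7.6 -9.2
0.9 tool x,y cm 7.9 -10.7
1.0 tool x,y cm 8.1 -12.2
1.1 tool x,y cm 8.2 -13.7
1.1 tool x,y cm 8.2 -13.7
1.14 tool x,y cm 8.2 -14.3
```

The knob is gripped: the opening is 18.6 mm and the finger force is 40 N. Now I swing along the arc.

Emit:
step_arm --deltas '[{"jaw": -1,"x": 0.7,"y": -0.5,"z": 0,"rx": 0,"ry": 0,"rz": 0},{"jaw": -1,"x": 1.4,"y": -1.0,"z": 0,"rx": 0,"ry": 0,"rz": 0},{"jaw": -1,"x": 2.6,"y": -1.8,"z": 0,"rx": 0,"ry": 0,"rz": 0},{"jaw": -1,"x": 3.7,"y": -2.8,"z": 0,"rx": 0,"ry": 0,"rz": 0},{"jaw": -1,"x": 4.8,"y": -4.0,"z": 0,"rx": 0,"ry": 0,"rz": 0},{"jaw": -1,"x": 5.7,"y": -5.2,"z": 0,"rx": 0,"ry": 0,"rz": 0}]'

```text
t: 6.42
position: [0.5451, -0.0158, 0.1358]
tcp_rot: [-0.447, -3.109, -0.016]
wrist_force: [-5.9, 18.5, 10.6]
opening: 0.22
finger_force: 40.6
```

```bash
cat > s.py <<'E'
import numpy as np
from station import env
s=env.get_state();p=s["position"][:2]; c=np.array([.6431,-.135]); a=p-c
print(s["position"].round(4),"radius",np.hypot(*a).round(4),"theta",np.arctan2(a[1],a[0])-np.radians(100.94),s["wrist_force"].round(1),s["opening"],s["finger_force"],s["qpos"].round(2))
for q in np.arange(.6,1.16,.05):
    w=c+.15*np.array([np.cos(np.radians(100.94)+q),np.sin(np.radians(100.94)+q)])-p
    print(round(q,2),"tool x,y cm",round((-.958*w[0]+.286*w[1])*100,1),round((.286*w[0]+.958*w[1])*100,1))
E
python3 s.py
```

```text
[ 0.5451 -0.0158  0.1358] radius 0.1543 theta 0.4971679187500644 [-5.9 18.5 10.6] 0.22032079218576667 40.61859905719757 [-0.04  0.25 -0.3   1.02  0.01  0.25]
0.6 tool x,y cm 0.4 -1.6
0.65 tool x,y cm 0.8 -2.2
0.7 tool x,y cm 1.1 -2.9
0.75 tool x,y cm 1.3 -3.6
0.8 tool x,y cm 1.6 -4.3
0.85 tool x,y cm 1.8 -5.1
0.9 tool x,y cm 1.9 -5.8
0.95 tool x,y cm 2.1 -6.5
1.0 tool x,y cm 2.1 -7.3
1.05 tool x,y cm 2.2 -8.0
1.1 tool x,y cm 2.2 -8.8
1.15 tool x,y cm 2.2 -9.5
```

Emit:
step_arm --deltas '[{"jaw": -1,"x": 0.8,"y": -1.2,"z": 0,"rx": 0,"ry": 0,"rz": 0},{"jaw": -1,"x": 1.5,"y": -2.6,"z": 0,"rx": 0,"ry": 0,"rz": 0},{"jaw": -1,"x": 2.0,"y": -4.1,"z": 0,"rx": 0,"ry": 0,"rz": 0},{"jaw": -1,"x": 2.3,"y": -5.6,"z": 0,"rx": 0,"ry": 0,"rz": 0},{"jaw": -1,"x": 2.4,"y": -6.4,"z": 0,"rx": 0,"ry": 0,"rz": 0}]'

```text
t: 6.83
position: [0.5002, -0.0719, 0.1352]
tcp_rot: [-0.449, -3.103, -0.012]
wrist_force: [-18.3, 19.1, 16.9]
opening: 0.219
finger_force: 41.5
```

```bash
python3 s.py
```

```text
[ 0.5002 -0.0719  0.1352] radius 0.1562 theta 0.9641734490111202 [-18.3  19.1  16.9] 0.21934858075735805 41.47788763046265 [-0.15  0.18 -0.38  1.01  0.01  0.14]
0.6 tool x,y cm -2.3 5.1
0.65 tool x,y cm -1.9 4.4
0.7 tool x,y cm -1.6 3.7
0.75 tool x,y cm -1.4 3.0
0.8 tool x,y cm -1.1 2.3
0.85 tool x,y cm -0.9 1.6
0.9 tool x,y cm -0.8 0.9
0.95 tool x,y cm -0.6 0.1
1.0 tool x,y cm -0.6 -0.6
1.05 tool x,y cm -0.5 -1.4
1.1 tool x,y cm -0.5 -2.1
1.15 tool x,y cm -0.5 -2.9
```

Emit:
step_arm --deltas '[{"jaw": -1,"x": 0.2,"y": -0.8,"z": -0.2,"rx": 0,"ry": 0,"rz": 0},{"jaw": -1,"x": 0.3,"y": -1.5,"z": -0.2,"rx": 0,"ry": 0,"rz": 0},{"jaw": -1,"x": 0.3,"y": -2.0,"z": -0.2,"rx": 0,"ry": 0,"rz": 0},{"jaw": -1,"x": 0.3,"y": -2.0,"z": -0.2,"rx": 0,"ry": 0,"rz": 0}]'

```text
t: 7.17
position: [0.4923, -0.0896, 0.1355]
tcp_rot: [-0.45, -3.102, -0.014]
wrist_force: [-5.8, 14.8, 1.2]
opening: 0.218
finger_force: 41.5
```

```bash
python3 s.py|head -1
```

```text
[ 0.4923 -0.0896  0.1355] radius 0.1575 theta 1.087330604621043 [-5.8 14.8  1.2] 0.2181715910298586 41.522353291511536 [-0.19  0.18 -0.39  1.01  0.01  0.1 ]
```

Emit:
step_arm --deltas '[{"jaw": -1,"x": 0,"y": -0.3,"z": 0,"rx": 0,"ry": 0,"rz": 0},{"jaw": -1,"x": 0,"y": -0.3,"z": 0,"rx": 0,"ry": 0,"rz": 0},{"jaw": -1,"x": 0,"y": -0.3,"z": 0,"rx": 0,"ry": 0,"rz": 0}]'

```text
t: 7.42
position: [0.4921, -0.0899, 0.1354]
tcp_rot: [-0.447, -3.103, -0.02]
wrist_force: [-5.8, 24.6, 1.0]
opening: 0.223
finger_force: 41.9
```

```bash
python3 s.py|head -1; python3 g.py
```

```text
[ 0.4921 -0.0899  0.1354] radius 0.1576 theta 1.0896801503957099 [-5.8 24.6  1. ] 0.22325766808699093 41.924373507499695 [-0.19  0.18 -0.39  1.01  0.01  0.1 ]
[ 0.4921 -0.0899  0.1354] [-5.8 24.6  1. ]
scene rail top 0.1416
side rail top 0.1367
```

The last 3 mm of command added 10 N and no motion, so the arm is on its stop. One last look before handing in.

```bash
ls pics | grep g_; python3 - <<'E'
from station import viewer
import cv2, numpy as np
a=[cv2.resize(viewer.get_image(n)["img"][y:y+180,x:x+230],None,fx=1.7,fy=1.7) for n,x,y in(("scene",190,120),("side",220,140))]
cv2.imwrite("pics/end.png",np.hstack(a))
E
```

```text
g_scene_291.png
g_scene_468.png
g_scene_741.png
g_side_291.png
g_side_468.png
g_side_741.png
```

View pics/end.png

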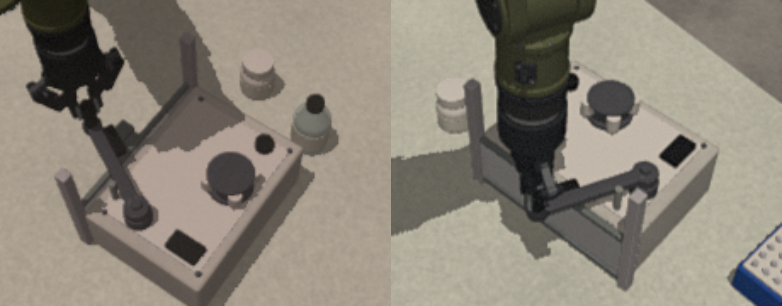

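The guard is down, and the arm is swung out over it against its stop peg, with the knob held at (85,105) in the left half. The jar, bottle and tip box are where they stood.

```bash
python3 -c "
from station import env, order
print(env.get_state()['dq'].round(3)); print(order.finish_job())"
```

```text
[ 0.002  0.001 -0.001 -0.002 -0.004  0.001]
the job is handed in; nothing more can be done
None
```

I handed the job in with the guard fully down, the clamp arm held against its stop by the gripped knob, and the bottle, jar and tip box still in place in the last picture; no verdict was returned.

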